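Press a brass bearing plug out of its block with the ejector rod

TASK

Take the thin ejector rod from the wooden rack, find the hole of the jig's clamped guide plate with its tip, and push the brass plug down through the bore until it drops into the open bay below. Feel your way in gently: never force the rod against the jig. Then stand the thin rod fully back in its own hole in the rack; leave the thick rod where it is.

Things in the scene. Friction and masses are not known exactly. Their poses are not given: they have to be found in the camera images.
- jig: Steel push-out jig, fixed: base 110 x 140 x 12 mm, an upright cheek at each y end, and on them a block 100 x 130 mm, underside at z = 62 mm, top at 112 mm, with a 34 mm vertical bore over the origin. Below it an open bay, cork floor at z = 15 mm, low rims. On top, between two dark rails along y, lies the clamped guide plate. Origin: centre of the base's underside, z up, y along the long side.
- slot_mid (a point): Jig axis (jig x = y = 0) at the guide plate's top face, 122 mm above the table; axes as the jig's. The aluminium plate (55 x 72 x 10 mm) has one 14 mm through hole, hardly chamfered, at its middle. The plate is clamped anywhere within 6 mm either way along the jig's y, unreported: see or feel the hole. In jig x the hole is at 0. Screw heads on the rails, 4 mm high, at x +-36, y +-45 mm.
- plug: Solid brass bearing plug, 32 mm diameter, 30 mm long, about 0.12 kg, upright in the bore under the guide plate. Origin: centre of its underside, z along its axis; it starts with its top 16 mm below the guide plate's top face. In the bay it may stand or tip over.
- rod: The thin ejector rod, standing loose in its rack hole: a straight steel shank of 12 mm diameter and 80 mm length, flat end down, then a round dark wood handle of 22 mm diameter and 45 mm length. 125 mm long, 0.11 kg. Origin: centre of the flat lower end; z along the rod to the handle.
- thick_rod: The thick rod, like the thin one but with a shank of 18 mm, which does not go through the guide plate. Stands in the other hole of the rack, 80 mm from the thin one. Origin: centre of its lower end.
- rack: Light wooden rack block, fixed, 65 x 150 mm, 55 mm high. Origin: centre of its underside, y along its length. Two upright holes 45 mm deep (floor 10 mm above the table): 14 mm diameter at y = +40 mm for the thin rod, 20 mm at y = -40 mm for the thick rod, each with a 3 mm chamfer at the mouth. The rods may lean a little in their play.
- thin_hole (a point): Centre of the mouth of the thin rod's hole, on the rack's top face; axes as the rack's.
- bore_exit (a point): Centre of the bore's lower mouth, at the block's underside, 62 mm above the table; axes as the jig's. Sprung grips in the bore wall hold the plug: very roughly 5 to 16 N push it down, also when pushed off its centre. It drops into the bay when the rod's end comes to some 40 mm below the guide plate's top, 20 mm above this point; pushing on down nearly to this height makes sure.
There are look-alikes about, which are no part of the job. What is shaped like the rod but turquoise is not meant.

How it is judged (in metres and radians):
On the way, in this order (a step that is already met when the one before it is completed fails the run):
1. the thin rod, through the guide plate, pushes on the plug in its bore (contact force between rod and plug above 1 N and z of rod in the frame of jig below 0.112 m and z of plug in the frame of jig above 0.045 m), for 0.1 s.
2. the plug has dropped into the bay (z of plug in the frame of jig below 0.038 m and horizontal distance between plug and jig below 0.06 m and contact force between rod and plug below 0.5 N and linear speed of plug below 0.05 m/s), for 0.2 s.
At the end, for the whole second after the job is handed in: The plug rests in the jig's bay under the bore (origin under 38 mm above the jig's underside, within 60 mm of its axis); the thin rod stands at rest in its own hole (end within 6 mm of the hole's axis and floor, tilt under 0.12 rad); the thick rod is within 12 mm of its start (z of plug in the frame of jig below 0.038 m and horizontal distance between plug and jig below 0.06 m and linear speed of each of plug, rod below 0.03 m/s and horizontal distance between rod and thin_hole below 0.006 m and z of rod in the frame of rack below 0.016 m and angle between rod's own z axis and vertical below 0.12 rad and distance of thick_rod from where it was at the start of the episode below 0.012 m); the robot touches nothing.
It fails at once if the rod is forced against the jig or its guide plate (over 35 N) (contact force between rod and jig above 35 N).
It fails at once if the thick rod is pulled out of its hole (distance of thick_rod from where it was at the start of the episode above 0.03 m).
It also fails if it takes over 64 s, if anything falls off the work surface, if the arm or the gripper's body presses on something with over 40 N, if the wrist force passes 120 N, or if a joint passes its speed limit or range.

ROBOT

A 6-joint arm with a two-finger parallel gripper is mounted at the origin on a cart in front of the work surface, level with it; the furniture and walls round the work are solid. World frame = base frame: x ahead of the robot, y to its left, z up, the work surface at z = 0. Lengths are in mm, angles in rad, forces in N, time in s.
With the tool pointing down it reaches from about 275 to 825 mm from the base axis. Payload 5.2 kg.
Tool frame: the origin (TCP) lies at the very end of the fingers, on their centre line; the grasp point (between the pads) lies 19 mm behind it; z points along the fingers, y is the direction in which the jaws open and shut (so a half turn about z gives the same grasp; the last joint's range is limited). The gripper opens to 93 mm and grips with 3 to 60 N. Pads are 15 mm wide; open, the fingers measure 128 mm over their backs; the gripper's body (75 mm by 188 mm) begins 65 mm behind the grasp point.
Start: joints at [-1.339, 0.259, 1.535, -0, 1.348, -0.203], TCP at [231.696, -498.82, 218.653] pointing down, gripper open.
Joint ranges: [-3.14, 3.14], [-0.91, 2.08], [0.19, 2.58], [-1.22, 4.36], [0.22, 2.71], [-3.12, 3.12]. Speed limits (rad/s): [2.57, 2.57, 3.14, 3.14, 3.14, 3.14].

INTERFACE

Orientations are given as [roll, pitch, yaw] about the fixed x, y, z axes, in that order (R = Rz(yaw) Ry(pitch) Rx(roll)).
In Python, from bench import robot gives the robot as it stands. The module is installed in compiled form; this text tells all that it offers. Calls block until the motion is done:
- robot.move_ptp(position, orientation): joint-space move of the TCP to a pose.
- robot.move_linear(position, ori=None, speed=150, f_stop=None): straight line of the TCP; ori=None keeps the orientation; speed is the mean speed in mm/s. With f_stop (N) it stops when the force on the tool has changed by that much, and returns True; else False.
- robot.move_j(angles): joint-space move.
- robot.move_gripper(opening): opening from 0.0 (shut) to 1.0 (fully open); the grip force is fixed at half the most; returns when the fingers have stopped.
- robot.sleep(seconds).
- robot.inverse_kinematics(position, orientation): joint angles nearest the present ones, or None.
- robot.get_image(name): name is "scene" or "top" or "wrist"; returns a dict with "img" (420x560x3 uint8, blue, green, red), "fovy" (degrees; the focal length in pixels is half the picture's height over the tangent of half this angle, whatever the lens; pixels are square), "cx", "cy" (the principal point, pixels), "k1" (the pictures are not rectified: a ray, as slopes to the right and down, at radius r is drawn at 1 + k1 r^2 times it, then the intrinsics apply), "eye" and "orientation" of the camera in the world. Camera axes: x right, y down, z forward; pixel columns grow to the right and rows downward; lengths in mm; the calibration is good to about 2 mm. A picture is of the moment at which its call begins. There is no depth.
A pose or a line that the arm cannot do raises robot.MotionError and nothing moves.
- robot.hand_in(): hands the job in, once; it reports no verdict.
Readings, each from a call of its own:
- robot.current_t(): time.
- robot.current_qpos(): joint angles.
- robot.current_joint_vel(): joint speeds.
- robot.current_joint_efforts(): joint torques, N m.
- robot.current_tcp_pos(): TCP position.
- robot.current_eef_rot(): TCP orientation.
- robot.current_contact_force(): force on the tool from outside, world axes, zero at the start.
- robot.current_ft_torque(): the same for the moment, N m.
- robot.current_gripper_width(): opening from 0.0 (shut) to 1.0 (fully open).
Only numpy, scipy, OpenCV 4.12 (cv2) and the standard library are available. Lean on these libraries where they do the work, as an engineer would, in place of code of your own. Each camera call takes 0.05 s, during which the arm holds its last target. There are 200 camera calls.

## Working session

There is one attempt and no reset: what is moved stays moved. The work goes in short steps, each a Python script; the robot and the scene stay as the last script left them, time stands still between calls to the robot, and variables do not carry over. Pictures are saved under pics/ and viewed, about 8 in all and at most 12, crops included, and the job is handed in when it is done.

```bash
mkdir -p pics
cat > h.py <<'E'
import numpy as np, cv2, pickle
from scipy.spatial.transform import Rotation as R
def cam(im):
    f=210/np.tan(np.radians(im["fovy"])/2)
    return f,R.from_euler('xyz',im["orientation"]).as_matrix(),np.array(im["eye"],float)
def proj(im,P):
    f,M,e=cam(im); p=(np.atleast_2d(P)-e)@M; s=p[:,:2]/p[:,2:]
    s=s*(1+im["k1"]*(s**2).sum(1,keepdims=True)); return s*f+[im["cx"],im["cy"]]
def back(im,uv,z):
    f,M,e=cam(im); d=(np.atleast_2d(uv)-[im["cx"],im["cy"]])/f; s=d.copy()
    for _ in range(30): s=d/(1+im["k1"]*(s**2).sum(1,keepdims=True))
    r=np.c_[s,np.ones(len(s))]@M.T; return e+r*((z-e[2])/r[:,2])[:,None]
def save(im,n):
    pickle.dump(im,open(f'pics/{n}.pkl','wb'))
def load(n): return pickle.load(open(f'pics/{n}.pkl','rb'))
E
python3 - <<'E'
from h import *
from bench import robot
a=[]
for n in("scene","top","wrist"):
    im=robot.get_image(n); save(im,n); print(n,im["fovy"],im["cx"],im["cy"],im["k1"],im["eye"],im["orientation"]); cv2.imwrite(f'pics/{n}.png',cv2.resize(im["img"],(800,600),interpolation=cv2.INTER_CUBIC))
print(robot.current_t(),robot.current_eef_rot())
E
```

```text
scene 45.038823820674686 281.7898377349679 210.72598988385195 0.006358262533167237 [-286.06751116  403.20458506  608.41716941] [-2.11329279  0.01202864 -2.0431295 ]
top 48.25572074738072 268.81839766995324 209.48071167643064 -0.07398451043014408 [ 335.68426487   34.25673826 1033.3829026 ] [-2.97577173 -0.00820284 -1.59796679]
wrist 62.84942351053081 278.5199466068051 205.1270431236259 -0.02653859049801831 [ 301.09413282 -467.0209938   383.62423421] [ 2.86825859e+00  2.14124227e-03 -1.13608327e+00]
0.15 [-3.14019687e+00 -3.04777917e-04  4.34802616e-01]
```

View pics/top.png

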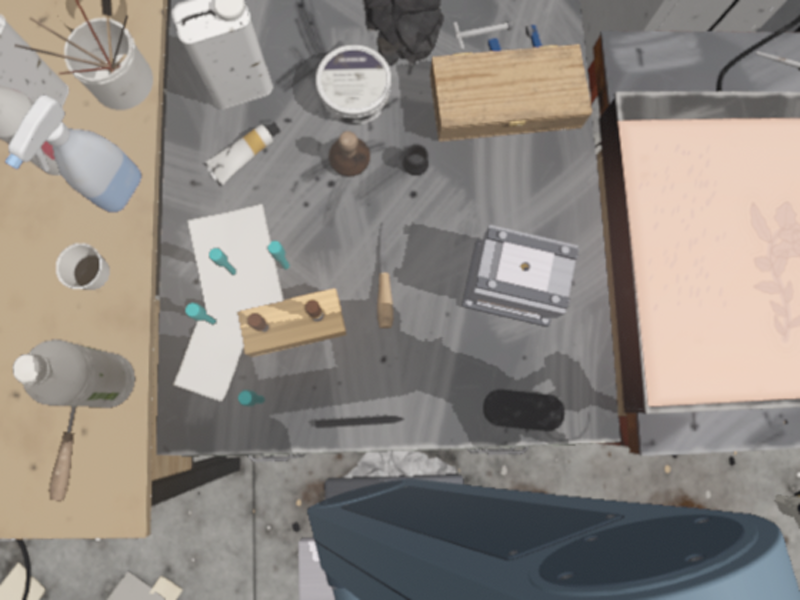

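View pics/scene.png

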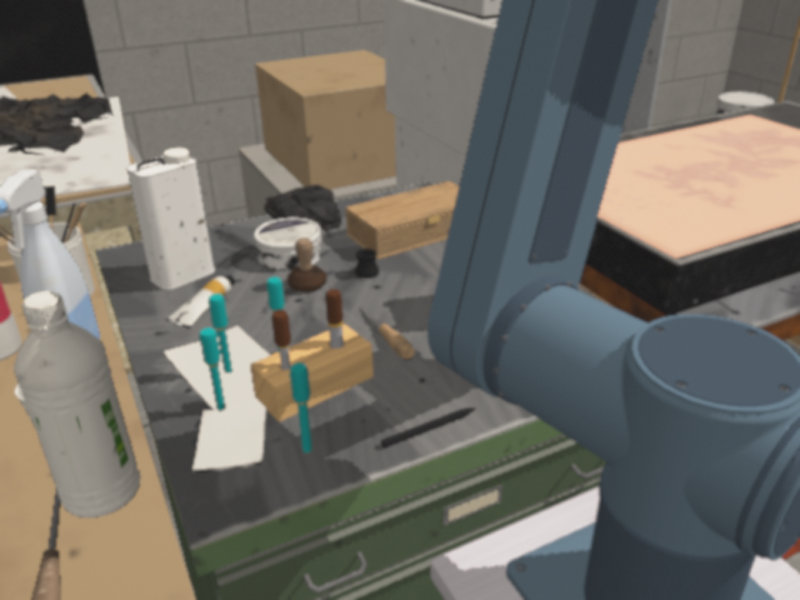

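Run:
```python
from h import *
t=load('top')["img"]; s=load('scene')["img"]
# top rack x155-255,y190-260 ; scene rack x165-275,y190-300; jig x320-410,y150-235
a=cv2.resize(t[195:255,155:255],None,fx=4,fy=4,interpolation=cv2.INTER_CUBIC)
b=cv2.resize(s[195:295,170:270],None,fx=4,fy=4,interpolation=cv2.INTER_CUBIC)
c=cv2.resize(t[150:235,315:415],None,fx=4,fy=4,interpolation=cv2.INTER_CUBIC)
o=np.zeros((600,800,3),np.uint8); o[:240,:400]=a; o[250:590,:400]=c; o[:400,400:]=b
cv2.imwrite('pics/c1.png',o)
T=load('top')
print(back(T,[[180,224]],125),back(T,[[220,216]],125),back(T,[[367.5,186.5]],122))
```

```text
[[463.14528179 197.19280916 125.        ]] [[476.97408003 118.67696478 125.        ]] [[ 529.40378517 -175.71339629  122.        ]]
```

View pics/c1.png

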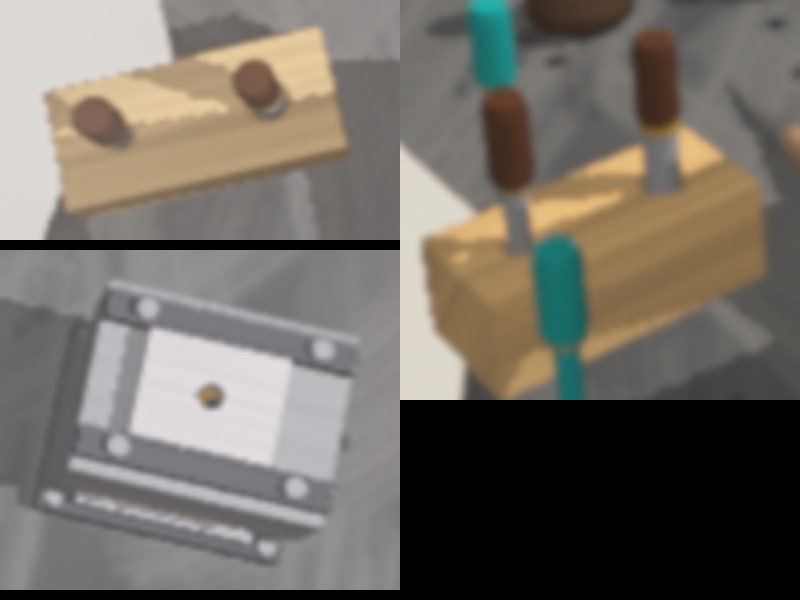

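Run:
```python
from h import *
from scipy.optimize import least_squares
T=load('top')
def fit(uv,xy,z,p0):
    uv=np.array(uv,float)
    def res(p): 
        P=np.c_[xy@R.from_euler('z',p[2]).as_matrix()[:2,:2].T+p[:2],np.full(len(xy),z)]
        return (proj(T,P)-uv).ravel()
    r=least_squares(res,p0,x_scale=[100,100,1]); return r.x,np.abs(r.fun).max()
cr=lambda l,x0,y0,oy=0:[(x0+(u+.5)/4-.5,y0+(v-oy+.5)/4-.5) for u,v in l]
# rack x+ is up
rk=cr([(45,93),(322,28),(347,150),(68,213)],155,195)
xy=np.array([[32.5,75],[32.5,-75],[-32.5,-75],[-32.5,75]])
p,e=fit(rk,xy,55,[465,150,.17]);print('rack',p,e)
c,s=np.cos(p[2]),np.sin(p[2]); print('thin',p[0]-s*40,p[1]+c*40)
jg=cr([(148,308),(323,349),(296,488),(118,445)],315,150,250)
xy=np.array([[36,45],[36,-45],[-36,-45],[-36,45]])
for z in(122,126,130):print('jig',z,fit(jg,xy,z,[530,-175,-.2]))
print('hole',back(T,cr([(210,396)],315,150,250),122))
# turquoise bases approx z~60
for q in[(218,258),(277,253),(195,312),(247,397)]:print(back(T,[(q[0]*.7,q[1]*.7)],125))
```

```text
rack [4.70028398e+02 1.60109917e+02 2.00943182e-01] 0.4867186384970523
thin 462.04465351211326 199.30506728432545
jig 122 (array([ 5.29527903e+02, -1.80741802e+02, -2.63124444e-01]), np.float64(0.25669228836147795))
jig 126 (array([ 5.28683072e+02, -1.79800614e+02, -2.63094780e-01]), np.float64(0.16041889148530686))
jig 130 (array([ 5.27838283e+02, -1.78859443e+02, -2.63064874e-01]), np.float64(0.11373531985594809))
hole [[ 530.18704817 -175.00669824  122.        ]]
[[551.69150388 252.37020271 125.        ]]
[[556.58736362 169.89533769 125.        ]]
[[476.39690919 283.14031597 125.        ]]
[[358.84196564 210.72847203 125.        ]]
```

Run:
```python
from h import *
from bench import robot
print([robot.inverse_kinematics([462,199,230],[np.pi,0,y]) for y in(-1.37,1.77)])
def tgt(x,y,yaw,z):  # camera 50mm behind aim
    return [x-40*np.cos(yaw),y-40*np.sin(yaw),z]
yaw=-1.37
robot.move_ptp(tgt(529,-176,yaw,250),[np.pi,0,yaw]); robot.sleep(.2)
im=robot.get_image("wrist"); save(im,'wj'); print(proj(im,[530,-175,122]))
robot.move_ptp(tgt(462,199,yaw,230),[np.pi,0,yaw]); robot.sleep(.2)
im2=robot.get_image("wrist"); save(im2,'wr'); print(proj(im2,[[462,199,55],[478,121,55]]),robot.current_t())
print(robot.current_contact_force(),robot.current_qpos())
o=np.hstack([im["img"],im2["img"]]); cv2.imwrite('pics/w.png',np.vstack([im["img"],im2["img"]])[:, :])
cv2.imwrite('pics/wj.png',cv2.resize(im["img"],(800,600),interpolation=cv2.INTER_CUBIC));cv2.imwrite('pics/wr.png',cv2.resize(im2["img"],(800,600),interpolation=cv2.INTER_CUBIC))
```

```text
[None, array([ 1.84635248e-01,  1.65924318e-01,  1.62539526e+00, -4.44089210e-16,
        1.35027307e+00, -1.45684256e-02])]
[[278.46689476 152.99963796]]
[[279.88336752 145.94295093]
 [279.81674239  59.19072911]] 7.5
[-1.31593385 -0.26243406 -0.00472605] [ 2.65263711e-01  1.83589550e-01  1.60366105e+00 -3.48943872e-06
  1.35438812e+00 -3.07703656e+00]
```

View pics/wj.png

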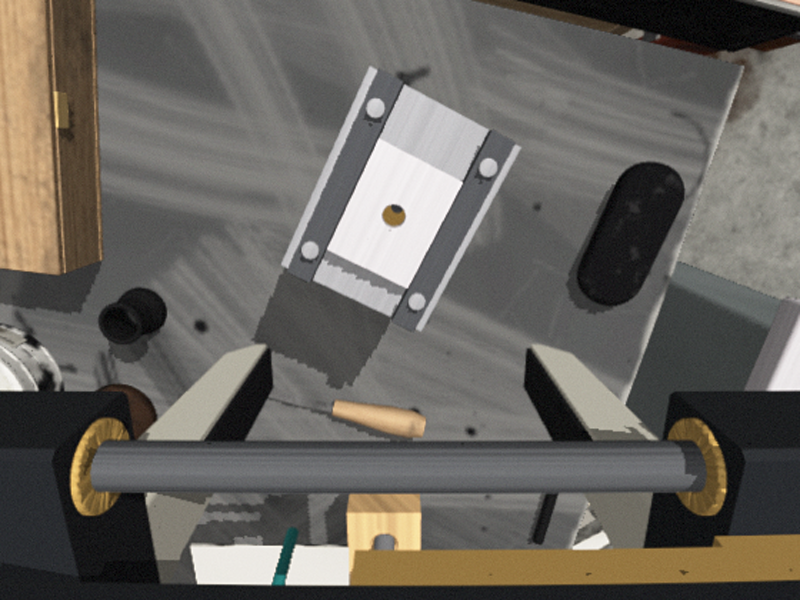

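View pics/wr.png

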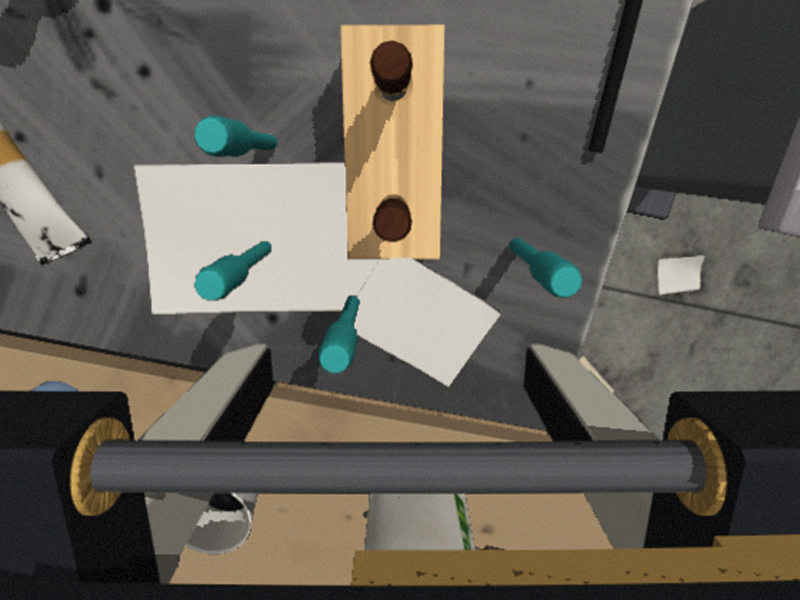

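Run:
```python
from h import *
from scipy.optimize import least_squares
def fit(T,uv,xy,z,p0):
    uv=(np.array(uv,float)+.5)*.7-.5
    def res(p): 
        P=np.c_[xy@R.from_euler('z',p[2]).as_matrix()[:2,:2].T+p[:2],np.full(len(xy),z)]
        return (proj(T,P)-uv).ravel()
    r=least_squares(res,p0,x_scale=[100,100,1]); return r.x,np.abs(r.fun).max()
s=lambda a:(np.array(a,float)+.5)*.7-.5
J=load('wj');K=load('wr')
xy=np.array([[36,-45],[-36,-45],[-36,45],[36,45]])
for z in(122,126,130):print(fit(J,[(375,107),(488,167),(417,302),(310,250)],xy,z,[529,-179,-.26]))
print('hole',back(J,s([(394,215)]),122))
p,e=fit(K,[(341,25),(444,25),(440,259),(348,260)],np.array([[32.5,-75],[-32.5,-75],[-32.5,75],[32.5,75]]),55,[470,160,.2]);print(p,e)
print('thin',p[0]-np.sin(p[2])*40,p[1]+np.cos(p[2])*40)
print('rodtop',back(K,s([(393,218),(392,62)]),135))
```

```text
(array([ 5.31689746e+02, -1.80467421e+02, -2.61993351e-01]), np.float64(1.2348197983426132))
(array([ 5.31755654e+02, -1.80772211e+02, -2.62005115e-01]), np.float64(0.28233128462400714))
(array([ 5.31821278e+02, -1.81074668e+02, -2.62016488e-01]), np.float64(1.1047389589626277))
hole [[ 532.79287006 -176.72564461  122.        ]]
[4.74377939e+02 1.60977595e+02 2.04694266e-01] 0.5525360918720139
thin 466.247226548041 200.14252195670295
rodtop [[466.66684932 196.47352523 135.        ]
 [482.13942841 121.80447392 135.        ]]
```

```bash
cat >> h.py <<'E'
YAW=1.775
def ori(tilt=np.zeros(3),yaw=YAW):  # tilt: world rotvec
    return (R.from_rotvec(tilt)*R.from_euler('xyz',[np.pi,0,yaw])).as_euler('xyz')
RY=np.array([-.204,.979,0]); RX=np.array([.979,.204,0])
E
python3 - <<'E'
from h import *
from bench import robot
K=load('wr'); tcp=np.array(robot.current_tcp_pos()); print(tcp,proj(K,tcp),'fingers mid u 278.8')
tilt=np.cross([0,0,1],-RY*.04)
o=ori(tilt); ax=R.from_rotvec(tilt).apply([0,0,1]); print(ax)
p=np.array([466.3,197.5,96]); 
robot.move_gripper(.6)
robot.move_ptp(p+ax*80,o)
print(robot.current_qpos())
print(robot.move_linear(p,o,speed=80,f_stop=6),robot.current_tcp_pos())
f0=np.array(robot.current_contact_force())
robot.move_gripper(0); robot.sleep(.2)
print(robot.current_gripper_width()*93,np.array(robot.current_contact_force())-f0,f0,robot.current_t())
im=robot.get_image("wrist"); save(im,'g1')
cv2.imwrite('pics/g1.png',im["img"])
E
```

```text
[454.01992311 238.15621691 229.99733205] [[281.2518196 257.8936255]] fingers mid u 278.8
[ 0.00815782 -0.03914956  0.99920006]
[ 0.14387332  0.20939936  1.70957698  0.04243885  1.22530603 -0.07522168]
False [466.78636773 197.57677487  96.51563608]
21.91544563501121 [-0.6781476   0.05080735  0.41057198] [ 0.33445024 -0.0053348   0.56888241] 12.8167
```

View pics/g1.png

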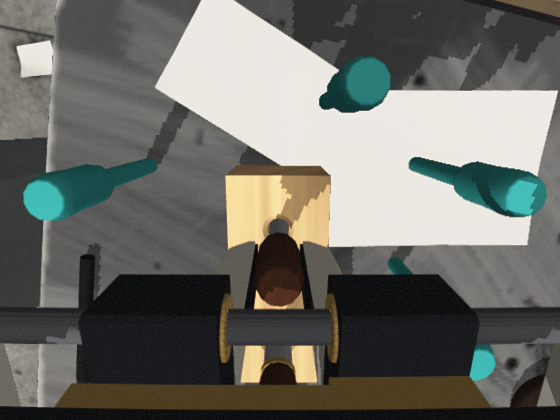

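Run:
```python
from h import *
from bench import robot
tilt=np.cross([0,0,1],-RY*.04); ax=R.from_rotvec(tilt).apply([0,0,1])
p=np.array(robot.current_tcp_pos()); pickle.dump(p,open('grasp.pkl','wb'))
f0=np.array(robot.current_contact_force())
robot.move_linear(p+ax*60,speed=80); print(np.array(robot.current_contact_force())-f0)
robot.move_linear([p[0],p[1],235],ori(),speed=120)
q=np.array([532.3,-176.5,0])-20*RY+[0,0,132+86.5]
robot.move_ptp(q+[0,0,15],ori()); robot.move_linear(q,speed=60); robot.sleep(.3)
w=robot.get_image("wrist");t=robot.get_image("top");s=robot.get_image("scene");save(w,'w2');save(t,'t2');save(s,'s2')
print(robot.current_tcp_pos(),robot.current_eef_rot(),robot.current_t(),robot.current_contact_force())
tcp=np.array(robot.current_tcp_pos()); tip=tcp-[0,0,86.5]
for im in(w,t,s):print(proj(im,[tip,tcp,[532.3,-176.5,122]]).round(1).tolist())
u,v=proj(w,tip)[0].astype(int)
cw=cv2.resize(w["img"][max(v-90,0):v+60,u-100:u+100],(800,600),interpolation=cv2.INTER_CUBIC); print('crop0',u-100,max(v-90,0),w["img"][max(v-90,0):v+60].shape)
cv2.imwrite('pics/w2c.png',cw)
cv2.imwrite('pics/all2.png',np.hstack([cv2.resize(t["img"][130:280,280:480],(400,300)),cv2.resize(s["img"],(400,300))]))
```

```text
[ 0.61731584 -0.58386125 -3.21645339]
[ 536.42980326 -196.19672001  218.6526754 ] [3.14137581e+00 2.03070562e-04 1.77484892e+00] 16.9083 [ 0.29920198 -0.40366845 -1.76415946]
[[276.6, 210.2], [275.7, 257.1], [276.6, 181.6]]
[[378.6, 181.7], [390.0, 171.0], [367.8, 185.1]]
[[357.5, 159.1], [360.2, 121.5], [350.7, 165.9]]
crop0 176 120 (150, 560, 3)
```

View pics/w2c.png

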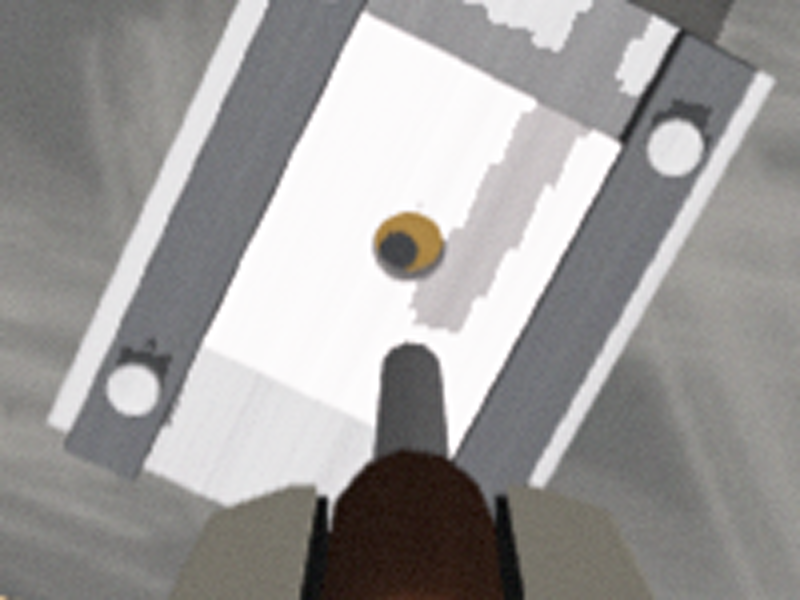

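Run:
```python
from h import *
s=load('s2');t=load('t2')
a=cv2.resize(s["img"][90:190,310:410],(600,600),interpolation=cv2.INTER_CUBIC)
cv2.imwrite('pics/s2c.png',a)
tip=np.array([536.43,-196.2,132.15]); 
for z in(0,70,80,125): print(z,((proj(s,tip+[0,0,z])-[310,90]+.5)*6-.5).round(0))
```

```text
0 [[288. 417.]]
70 [[301. 236.]]
80 [[303. 209.]]
125 [[311.  85.]]
```

View pics/s2c.png

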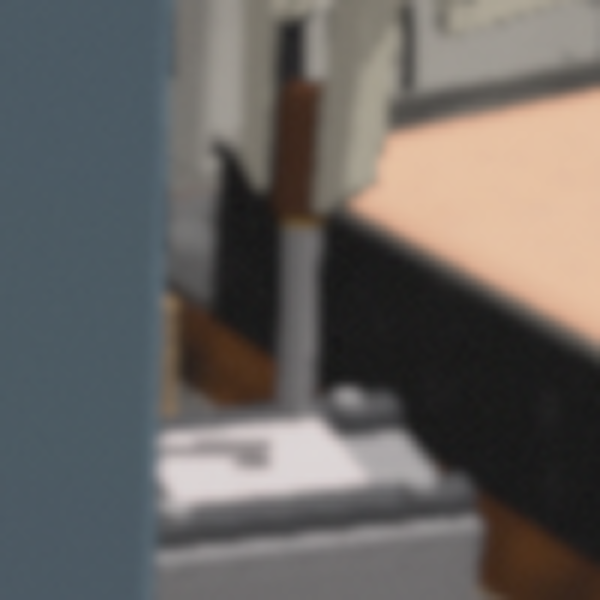

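```bash
cat >> h.py <<'E'
def edge(im,tip,r0,r1,lean0=0):
    """lean (rad, tip toward -RY positive) from right edge of the shank in scene"""
    g=cv2.cvtColor(im["img"],cv2.COLOR_BGR2GRAY).astype(float); pts=[]
    f,M,e=cam(im); d=tip-e; d[2]=0; d/=np.linalg.norm(d); right=np.cross(d,[0,0,1])
    for r in range(r0,r1):
        c=proj(im,tip+[0,0,0])[0][0]
        x0=int(c)-3; row=cv2.GaussianBlur(g[r-0:r+1,x0:x0+14],(1,1),0)[0]; k=np.argmin(np.diff(row))
        hi=row[max(k-2,0):k].mean(); lo=row[k+2:k+5].mean(); th=(hi+lo)/2
        j=next((i for i in range(max(k-2,0),k+3) if row[i]>=th>row[i+1]),None)
        if j is not None: pts.append((r,x0+j+(row[j]-th)/(row[j]-row[j+1])))
    pts=np.array(pts)
    a=np.polyfit(pts[:,0],pts[:,1],1); 
    def pred(l):
        A=proj(im,np.array([tip+right*6+np.array([0,0,z])+RY*l*(z-86) for z in(10,70)]))
        return (A[1,0]-A[0,0])/(A[1,1]-A[0,1])
    L=np.linspace(-.1,.1,401); P=np.array([pred(l) for l in L])
    return L[np.argmin(abs(P-a[0]))],a,np.std(pts[:,1]-np.polyval(a,pts[:,0])),len(pts)
E
python3 - <<'E'
from h import *
s=load('s2'); tip=np.array([536.43,-196.2,132.15])
print(edge(s,tip,128,153)); print(edge(s,tip,130,148))
E
```

```text
(np.float64(0.05349999999999999), array([-3.62280326e-02,  3.67754638e+02]), np.float64(0.17942243013057751), 25)
(np.float64(0.056999999999999995), array([-3.37596315e-02,  3.67365088e+02]), np.float64(0.18217228640610844), 18)
```

Run:
```python
from h import *
from bench import robot
w=load('w2'); tcp=np.array(robot.current_tcp_pos())
tip=back(w,[[278.4,212.4]],132)[0]; hole=back(w,[[277.6,180.9]],122)[0]; print(tip,hole,tcp, (tip-tcp)@RY,(tip-tcp)@RX)
th=.042
tilt=np.cross([0,0,1],-RY*th); Rt=R.from_rotvec(tilt)
new=tip+Rt.apply(tcp-tip); print(new)
robot.move_linear(new,ori(tilt),speed=40); robot.sleep(.4)
w=robot.get_image("wrist");s=robot.get_image("scene");t=robot.get_image("top");save(w,'w3');save(s,'s3');save(t,'t3')
print(robot.current_tcp_pos(),robot.current_t())
for r in((128,153),(130,148)):print(edge(s,tip,*r))
a=cv2.resize(w["img"][120:270,176:376],(800,600),interpolation=cv2.INTER_CUBIC)
cv2.imwrite('pics/w3c.png',a)
```

```text
[ 538.14760769 -197.72194649  132.        ] [ 532.96541006 -175.75728789  122.        ] [ 536.42980326 -196.19672001  218.6526754 ] -1.843628829026735 1.3705843280332743
[ 537.17235679 -199.76024893  218.65366427]
[ 537.19875419 -199.63217074  218.71035247] 17.7083
(np.float64(0.00449999999999999), array([-7.19859715e-02,  3.73284374e+02]), np.float64(0.15732571741084753), 25)
(np.float64(0.0049999999999999906), array([-7.15729693e-02,  3.73193100e+02]), np.float64(0.1660742485975501), 18)
```

View pics/w3c.png

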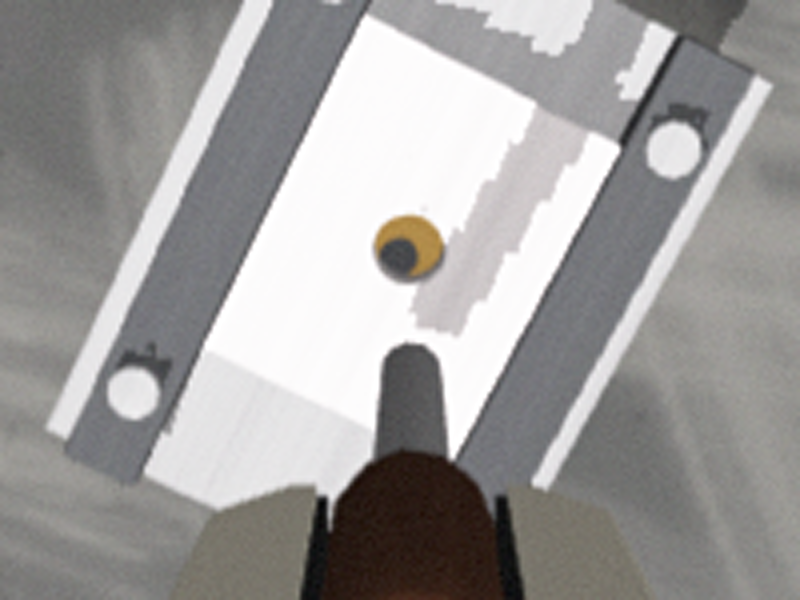

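Run:
```python
from h import *
from bench import robot
w=load('w3'); th=.042; tilt=np.cross([0,0,1],-RY*th)
for zt in(130,132,134):
    tip=back(w,[[278.4,212.9]],zt)[0]; hole=back(w,[[277.9,181.5]],122)[0]; print(zt,tip,hole,hole-tip)
zt=132; tip=back(w,[[278.4,212.9]],zt)[0]; d=(hole-tip); d[2]=0
p=np.array(robot.current_tcp_pos())+d
robot.move_linear(p,ori(tilt),speed=40); robot.sleep(.3)
f0=np.array(robot.current_contact_force())
hit=robot.move_linear(p-[0,0,16],ori(tilt),speed=12,f_stop=4)
q=np.array(robot.current_tcp_pos()); print(hit,q,q-p,np.array(robot.current_contact_force())-f0,robot.current_t())
np.save('p0.npy',p)
```

```text
130 [ 538.21353794 -198.37788709  130.        ] [ 533.10821452 -175.69684097  122.        ] [-5.10532342 22.68104612 -8.        ]
132 [ 538.10968144 -197.86971972  132.        ] [ 533.10821452 -175.69684097  122.        ] [ -5.00146691  22.17287875 -10.        ]
134 [ 538.00582493 -197.36155235  134.        ] [ 533.10821452 -175.69684097  122.        ] [ -4.89761041  21.66471139 -12.        ]
False [ 532.20801376 -177.43253228  202.75508616] [ 1.07264781e-02  2.67597083e-02 -1.59552663e+01] [1.01155296 0.82260641 1.67787665] 20.2167
```

Run:
```python
from h import *
from bench import robot
tilt=np.cross([0,0,1],-RY*.042); p0=np.load('p0.npy')
f0=np.array(robot.current_contact_force())-[1.01,.82,1.68]; np.save('f0.npy',f0)
p=np.array(robot.current_tcp_pos())
while p[2]>153:
    p[2]=max(p[2]-3,152.5)
    hit=robot.move_linear(p,ori(tilt),speed=15,f_stop=14)
    f=np.array(robot.current_contact_force())-f0; q=np.array(robot.current_tcp_pos())
    print(hit,q.round(1),f.round(1),round(robot.current_t(),1))
    if hit or np.hypot(*f[:2])>12 or f[2]>24: break
    p[:2]+=np.clip(.12*f[:2],-.5,.5)
```

```text
False [ 532.1 -177.5  199.6] [1.1 0.2 1.3] 20.6
False [ 532.3 -177.4  196.6] [-0.2 -0.4  1.5] 20.9
False [ 532.2 -177.4  193.6] [0.8 0.3 0.6] 21.3
False [ 532.8 -177.5  191.4] [0.1 1.1 6.1] 21.6
False [ 532.9 -177.5  188.8] [ 0.4 -0.1  8.8] 22.0
False [ 533.  -177.6  186. ] [-0.6  0.6  8.8] 22.3
False [ 532.9 -177.5  183.1] [-0.9 -0.1  9.9] 22.7
False [ 532.9 -177.6  180.1] [-0.4  0.8  9.6] 23.0
False [ 532.9 -177.5  177.1] [-0.6  0.6  8.9] 23.4
False [ 532.8 -177.4  174. ] [-0.2 -0.2  9.5] 23.7
False [ 532.7 -177.5  170.8] [-0.2  0.9  8.1] 24.1
False [ 532.1 -177.2  166.4] [ 0.9 -1.3  2.5] 24.4
False [ 532.1 -177.2  163.3] [ 0.8 -1.   0.9] 24.8
False [ 532.2 -177.2  160.5] [ 0.9 -1.   0.9] 25.1
False [ 532.3 -177.3  157.6] [0.9 0.2 0.4] 25.5
False [ 532.4 -177.3  154.6] [-0.5 -0.9  0.6] 25.8
False [ 532.4 -177.3  152.3] [ 0.2 -0.6  0.2] 26.1
```

Run:
```python
from h import *
from bench import robot
tilt=np.cross([0,0,1],-RY*.042); o=ori(tilt); g=pickle.load(open('grasp.pkl','rb'))
p=np.array(robot.current_tcp_pos())
robot.move_linear([p[0],p[1],222],o,speed=60); robot.sleep(.2)
s=robot.get_image("scene"); save(s,'s4'); tip=np.array([533.1,-175.7,135.4]); print('lean',edge(s,tip,128,150)[0])
t=robot.get_image("top"); save(t,'t4')
robot.move_linear([p[0],p[1],240],o,speed=80)
robot.move_ptp([g[0],g[1],170],o); robot.sleep(.3)
w=robot.get_image("wrist"); save(w,'w4')
print(robot.current_tcp_pos(),robot.current_t(),robot.current_contact_force())
tip=np.array([g[0],g[1],83.]); print(proj(w,[tip,[466.2,200.1,55]]))
a=cv2.resize(w["img"][120:270,176:376],(600,450),interpolation=cv2.INTER_CUBIC)
b=cv2.resize(t["img"][150:235,315:415],(200,170)); a[:170,:200]=b
cv2.imwrite('pics/w4c.png',a)
```

```text
lean 0.007999999999999993
[466.66191093 196.9948419  170.02311047] 29.8917 [-0.34378855 -0.19166325 -1.55520949]
[[276.35988215 213.7067512 ]
 [277.04384378 202.39924611]]
```

View pics/w4c.png

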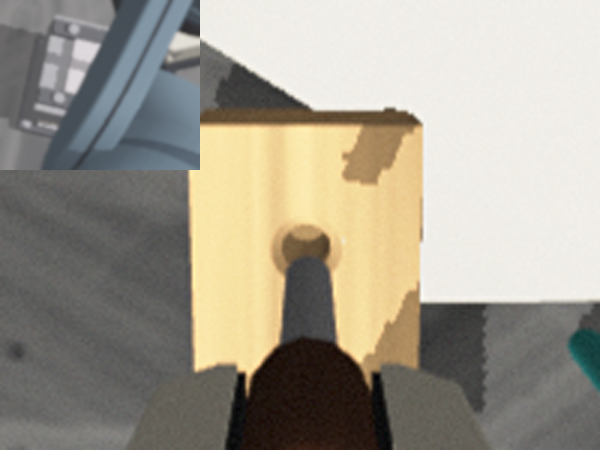

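Run:
```python
from h import *
from bench import robot
tilt=np.cross([0,0,1],-RY*.042); o=ori(tilt)
w=load('w4'); tip=back(w,[[278.5,212.8]],83.4)[0]; hole=back(w,[[277.8,203.3]],55)[0]; d=hole-tip; print(d,d@RY,d@RX)
d[2]=0; p=np.array(robot.current_tcp_pos())+d
robot.move_linear(p,o,speed=40); robot.sleep(.2); f0=np.array(robot.current_contact_force())
while p[2]>97:
    p[2]=max(p[2]-(12 if p[2]>150 else 5),96.8)
    hit=robot.move_linear(p,o,speed=30,f_stop=9)
    f=np.array(robot.current_contact_force())-f0; q=np.array(robot.current_tcp_pos())
    print(hit,q.round(1),f.round(1),round(robot.current_t(),1))
    if hit or np.hypot(*f[:2])>8: break
    p[:2]+=np.clip(.15*f[:2],-.6,.6)
```

```text
[ -0.78339227   0.81708175 -28.4       ] 0.9597350575321463 -0.6002563556202493
False [465.8 197.8 157.8] [ 0.1  0.5 -0.5] 30.9
False [465.8 197.9 145.8] [-0.5  0.1 -1.3] 31.4
False [465.6 197.9 140.8] [-0.1 -1.3 -0.4] 31.8
False [465.6 197.6 135.8] [-0.   0.1 -0.8] 32.1
False [465.6 197.7 130.8] [ 0.8  1.  -0.5] 32.4
False [465.7 197.8 125.7] [ 0.1  0.5 -0.4] 32.7
False [465.7 197.9 120.7] [ 0.7 -0.4 -0.4] 33.0
False [465.8 197.8 115.7] [0.7 0.8 0. ] 33.3
False [465.9 198.  110.7] [ 0.7  0.2 -1.8] 33.7
False [466.1 198.  105.8] [ 1.5 -0.4 -0.1] 34.0
False [466.3 198.  100.8] [-0.2  0.8 -0.7] 34.3
False [466.3 198.1  96.6] [ 0.4  0.  -1.1] 34.6
```

Seated to the original height without resistance. Touch the floor gently, release, retreat and look.

Run:
```python
from h import *
from bench import robot
tilt=np.cross([0,0,1],-RY*.042); o=ori(tilt)
p=np.array(robot.current_tcp_pos())
print(robot.move_linear(p-[0,0,3],o,speed=8,f_stop=4),robot.current_tcp_pos())
robot.move_gripper(.5); robot.sleep(.3)
p=np.array(robot.current_tcp_pos())
robot.move_linear(p+[0,0,60],o,speed=60,f_stop=8); robot.move_linear(p+[0,0,150],ori(),speed=120)
robot.move_ptp([380,330,300],ori()) if robot.inverse_kinematics([380,330,300],ori()) is not None else print('noik')
robot.sleep(.3)
s=robot.get_image("scene");t=robot.get_image("top");save(s,'s5');save(t,'t5');print(robot.current_t())
a=cv2.resize(s["img"],(560,420)); 
x=np.zeros((600,800,3),np.uint8)
x[:360,:360]=cv2.resize(s["img"][195:295,170:270],(360,360),interpolation=cv2.INTER_CUBIC)
x[:360,370:730]=cv2.resize(s["img"][130:230,300:400],(360,360),interpolation=cv2.INTER_CUBIC)
x[370:600,:360]=cv2.resize(t["img"][195:255,155:255],(360,230)); x[370:600,370:650]=cv2.resize(t["img"][150:235,315:415],(280,230))
cv2.imwrite('pics/f.png',x)
```

```text
True [466.70005126 198.14422155  96.0213452 ]
38.9417
```

View pics/f.png

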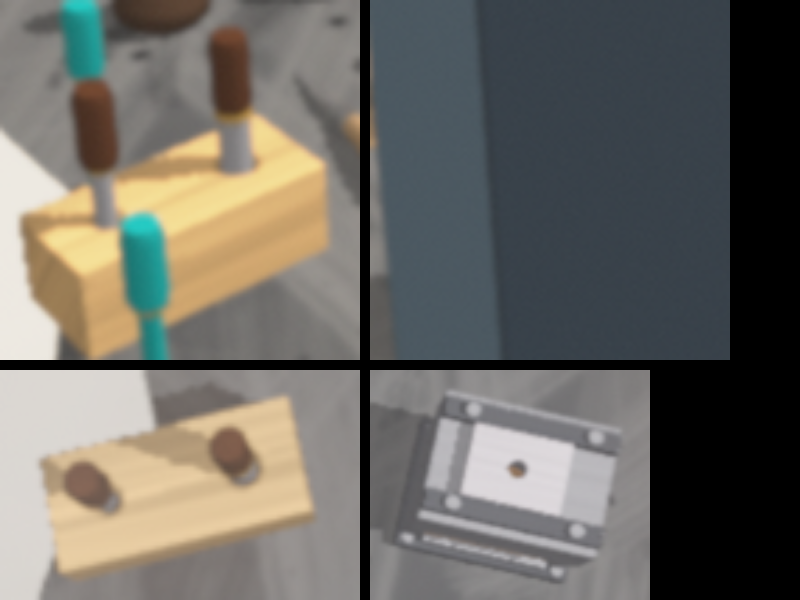

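```bash
python3 -c "
from bench import robot
print(robot.current_contact_force(),robot.current_gripper_width());robot.hand_in()"
```

```text
[-0.24165815 -0.81005202 -0.048389  ] 0.5035208833900408
the job is handed in; nothing more can be done
```

I took the thin rod from the rack, pushed the plug out with it, stood the rod back in its own hole and handed the job in at about 39 s of the 64 s allowed.

- **Finding the hole:** The tip entered the guide plate's hole on the first try, with about 2 N on the tool at the end of that move. The hole lay about 4–5 mm towards the jig's +y.
- **Pushing the plug:** It took about 6–10 N over some 25 mm. The force then fell to nearly zero, and the rod ran on about 15 mm to 66 mm above the table. Sideways forces stayed under 2 N.
- **Returning the rod:** It slid into its rack hole with under 2 N and touched the floor at its starting height. The last pictures show it upright there and the thick rod apparently unmoved. The robot was clear of everything.

**Checks that disagreed or are missing:**
- **Plug in the bay:** I never saw it there directly, because the arm hid the jig in the last scene picture. My evidence is the force drop and the hole looking darker from above.
- **Cameras:** The top and wrist cameras differed by 2–4 mm. I relied on the wrist camera.
- **Rod lean:** The rod leaned about 0.05 rad after my first tool correction. I tilted the tool to bring that under 0.01 rad before going into the hole.

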